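# Route a sample to the long column and inject it

## Task

The sample is to run through the long column, the one that is twice the length of the other seven in the rack behind the column selector. With a fingertip push the selector's lever round, click by click, until it rests in the notch of that column (notches and columns are in the same order from left to right), then push the lever of the injection valve from its load stop all the way over to the inject stop, and last press the start button beside it right down and let it come up. Push only, with the closed fingers and without forcing anything; pick nothing up, and leave the other things on the bench where they are.

Things in the scene. Friction and masses are not known exactly. Their poses are not given: they have to be found in the camera images.
- selector: Column selector: low grey housing with aluminium top, fixed, x -50 to +90 mm, y +-88 mm, top 52 mm above the bench; behind it the rack of eight columns (under 30 mm high, to x = +340 mm). Origin on the bench under the lever's axis; x points to the rack (world x turned by up to 0.25 rad), y to its left. Columns 1 to 8 lie along x at y = +66.5 mm (1, leftmost) to -66.5 mm (8), 19 mm apart.
- selector_axis (a point): Where the vertical axis of the selector's lever meets the housing's top, 52 mm above the bench; axes as selector. Eight dark lines on the top mark the notches and lead from them to the columns.
- selector_lever (a joint): Lever angle, rad: 0 points along +x of the selector, grows clockwise from above (to the right). Notch n = 1..8, for column n, is at (n - 4.5) x 0.3927: -1.374 left to +1.374 right; stops just past the ends. A sprung roller holds it: some 3 to 6 N at the post to leave a notch; past half-way it snaps on into the next by itself, ahead of the finger. Starts in notch 4 or 5.
- selector_post (a point): Middle of the upright finger post at the end of the selector's lever: round, black, 12 mm thick, 50 mm from the axis, standing 17 to 41 mm above the housing's top (this point: 29 mm). The arm to it is 13 mm wide, 7 to 17 mm above the top; a nose reaches 13 mm past the post, no higher than the arm; hub 40 mm wide, 22 mm high.
- column_long: The long column: bright steel rod with end nuts, 13 mm thick, 200 mm long (the other seven: 100 mm), fixed in the rack along x of the selector. Origin at bench level under its end that faces the selector, 128 mm behind the selector's origin: its y in the selector's frame tells which column it is. Always 1, 2, 7 or 8.
- injector: Injection valve: low grey housing with aluminium top, fixed, x -45 to +50 mm, y -123 to +53 mm, top 52 mm above the bench; a thin steel tube loop at its back. Origin on the bench under the lever's axis; x away from the robot (world x turned by up to 0.3 rad), y to its left.
- injector_axis (a point): Where the vertical axis of the injection lever meets the housing's top, 52 mm above the bench; axes as injector. An arc with an arrow head on the top shows the throw from load to inject.
- inject_lever (a joint): Lever angle, rad: 0 at the load stop, 1.047 (60 degrees) at the inject stop, growing clockwise from above. The lever points to the robot: in the injector's frame its post is at (-43, -25) mm at load (right) and (-43, +25) mm at inject (left). About 1.5 N at the post moves it; it stays where it is left. Starts within 0.12 of load.
- inject_post (a point): Middle of the upright finger post at the end of the injection lever: round, black, 9 to 15 mm thick, 50 mm from the axis, standing 17 to 44 mm above the housing's top (this point: 29 mm). The arm is a steel rod 9 mm thick whose middle is 12 mm above the top; hub 40 mm wide, 30 mm high.
- start_top (a point): Top centre of the start button: round, black, 22 mm wide, in a ring on the injector's housing at (+12, -92) mm in the injector's frame. Presses straight down.
- start (a joint): Travel of the start button, m: 0 up, 0.006 right down (takes 5 N); springs back.
- syringe: Bystander, to be left alone: glass syringe lying in front of the two instruments, 142 mm long, 19 mm wide, 12 mm high; origin in the middle of its underside.
- spanner: Bystander, to be left alone: steel open-end spanner lying on the front left, 149 mm long; origin in the middle of its underside.
- vial_rack: Bystander, to be left alone: blue vial rack in front of the injection valve, 56 x 120 mm, 34 mm high; origin in the middle of its underside.
- wash_bottle: Bystander, to be left alone: white wash bottle with a bent spout at the left, 215 mm high; origin in the middle of its underside.
- flask_a: Bystander, to be left alone: conical glass flask behind the injector, 69 mm wide, 145 mm high; origin in the middle of its underside.
- flask_b: Bystander, to be left alone: conical glass flask behind the injector, 68 mm wide, 145 mm high; origin in the middle of its underside.
- amber_bottle: Bystander, to be left alone: brown glass bottle with a blue cap at the back right, 81 mm wide, 174 mm high; origin in the middle of its underside.
- tape_roll: Bystander, to be left alone: roll of white tape lying at the left of the selector, 67 mm wide, 19 mm high; origin in the middle of its underside.

How it is judged:
By the outcome, as a careful person would: the job done as asked, in the order asked, and still so for the second after the job is handed in, with the robot touching nothing.
It also fails if it takes over 72 s, if anything falls off the work surface, if the arm or the gripper's body presses on something with over 40 N, if the wrist force passes 120 N, or if a joint passes its speed limit or range.

## Robot

A 6-joint arm with a two-finger parallel gripper is mounted at the origin on a cart in front of the work surface, level with it; the furniture and walls round the work are solid. World frame = base frame: x ahead of the robot, y to its left, z up, the work surface at z = 0. Lengths are in m, angles in rad, forces in N, time in s.
With the tool pointing down it reaches from about 0.3 to 0.85 m from the base axis. Payload 4.2 kg.
Tool frame: the origin (TCP) lies at the very end of the fingers, on their centre line; the grasp point (between the pads) lies 19 mm behind it (bot.grasp_offset is the distance from the TCP to the grasp point, in m); z points along the fingers, y is the line along which they close (so a half turn about z gives the same grasp; the last joint's range is limited). The gripper opens to 91 mm and grips with 3 to 60 N. Pads are 32 mm wide; open, the fingers measure 118 mm over their backs; the gripper's body (76 mm by 178 mm) begins 60 mm behind the grasp point.
Start: joints at [-1.353, 0.32, 1.565, -0, 1.257, -0.02], TCP at [0.135, -0.559, 0.214] pointing down, gripper open.
Joint ranges: [-3.11, 3.11], [-0.84, 2.01], [0.21, 2.61], [-1.34, 4.49], [0.05, 2.63], [-2.56, 2.56]. Speed limits (rad/s): [2.57, 2.57, 3.14, 3.14, 3.14, 3.14].

## Interface

Orientations are given as a unit quaternion [x, y, z, w].
In Python, from workcell import monitor, cams, order, bot gives the robot as it stands.
- The arm moves only by the tool apply_moves, never from a script. Its argument "series" is a list of rows, each a list of 7 numbers: the shift along the tool's x, y, z scaled (see below), then the turn, a rotation vector about the tool's x, y, z scaled (see below), then the closure, from 0 (fully open) to 1 (shut). In form: [[tx, ty, tz, wx, wy, wz, jaw], ...]. A call has 1 to 12 rows; each row shifts and turns the commanded pose from where the row before left it, along the tool's axes as they then stand; what a row does not reach is not made up. The controller multiplies each number of a shift by 0.06 m and each number of a turn by 0.15 rad. A row lasts 1/8 s, in which the tool goes at most 62.5 mm and 10.7 degrees, less where a joint would pass 70% of its speed; a pose out of reach is approached as far as the arm can. A call with a number of a shift or a turn outside -1 to 1 is refused whole. A call with a gripper value outside its range is refused whole. The fingers move at their own pace and stop on an object; "squeeze" is the grip in N (left out, the last holds). Time passes only in rows, so rows that do not move let the fingers close. It gives the time, the measured TCP pose, the force, the opening and the grip force at its end, in the units of the state.
- monitor.observe(): the state, without advancing time (a new reading comes with each control period).
- cams.read_camera(name): name is "scene" or "top" or "wrist"; returns the picture (384x512x3 uint8, red, green, blue); there is no depth.
- cams.camera_info(name): a dict with "mtx" (3x3 intrinsics, pixels), "position" and "rotation" of the camera in the world; the wrist camera has in their place "mount" (4x4, takes a point from camera to tool coordinates, whose origin is the TCP and whose axes are the flange's). Camera axes: x right, y down, z forward; pixel columns grow to the right and rows downward; lengths in m; the calibration is good to about 2 mm. A picture is of the moment at which its call begins: read the wrist's pose just before it. camera_info takes no time and is no camera call.
- order.hand_in(): hands the job in; it is judged then, once.
The state is a dict: "time": time; "joints": joint angles; "qd": joint speeds; "joint_efforts": joint torques, N m; "tool_pos": TCP position; "tcp_rot": TCP orientation; "contact_force": force on the tool from outside, world axes, zero at the start; "torque": the same for the moment, N m; "opening": opening from 0.0 (shut) to 1.0 (fully open); "grasp_force": force on a finger pad.
Only numpy, scipy, OpenCV 4.12 (cv2) and the standard library are available. Lean on these libraries where they do the work, as an engineer would, in place of code of your own. Each camera call takes 0.05 s, during which the arm holds its last target. There are 200 camera calls.

## Working session

There is one attempt and no reset: what is moved stays moved. The work goes in short steps, Python scripts to look and compute and a tool call to move; the robot and the scene stay as the last step left them, time stands still between calls to the robot, and variables do not carry over. Pictures are saved under pics/ and viewed, at most 10 in all, crops included, and the job is handed in when it is done.

Besides the shell and the picture viewer there is one more tool, called after "Call:" as name(argument=value, ...), one argument or row to a line, values as JSON. apply_moves: Moves the arm, as the interface text tells. Shifts and turns lie within -1 to 1; 1 stands for 0.06 m of shift or 0.15 rad of turn. Its arguments: {"type":"object","properties":{"series":{"type":"array"},"squeeze":{"type":"number"}},"required":["series"]}

```bash
mkdir -p pics
cat > h.py <<'E'
import numpy as np, cv2
from workcell import monitor, cams, order, bot
from scipy.spatial.transform import Rotation as R
def ray(name,uv,z):
    c=cams.camera_info(name);d=np.array(c["rotation"])@np.linalg.solve(np.array(c["mtx"]),[uv[0],uv[1],1.]);p=np.array(c["position"])
    return p+d*(z-p[2])/d[2]
def proj(name,P):
    c=cams.camera_info(name);q=np.array(c["mtx"])@(np.array(c["rotation"]).T@(np.array(P)-np.array(c["position"])));return q[:2]/q[2]
E
python3 - <<'E'
from h import *
print(monitor.observe())
for n in("top","scene"):
    im=cams.read_camera(n);cv2.imwrite(f"pics/{n}0.png",cv2.resize(im[...,::-1],(800,600),interpolation=cv2.INTER_CUBIC));cv2.imwrite(f"pics/{n}_raw.png",im[...,::-1])
    print(cams.camera_info(n))
E
```

```text
{'time': 0.0, 'joints': array([-1.35299463e+00,  3.20278215e-01,  1.56569276e+00,  1.55209739e-05,
        1.25739753e+00, -1.99954883e-02]), 'qd': array([-0.00062339,  0.00030346,  0.0009179 ,  0.0005213 ,  0.00047509,
        0.00108383]), 'joint_efforts': array([-2.80694461e-03, -4.12461448e+01, -2.31971794e+01,  7.25554302e-02,
        4.57105518e-02, -1.40552047e-04]), 'tool_pos': array([ 0.1353449 , -0.55831306,  0.21312282]), 'tcp_rot': array([ 9.92939779e-01,  1.18616218e-01, -8.03308752e-05, -8.84311771e-04]), 'contact_force': array([-0.05371705,  0.16859415, -0.62515762]), 'torque': array([ 0.01213724, -0.01701582,  0.01043735]), 'grasp_force': 0.0, 'opening': 0.9998787519667692}
{'mtx': array([[493.04180142,   0.        , 256.62040832],
       [  0.        , 493.04180142, 196.07493745],
       [  0.        ,   0.        ,   1.        ]]), 'position': array([ 0.4280948 , -0.01880745,  1.47409503]), 'rotation': array([ 0.71668973, -0.69608414,  0.03311156, -0.02695051])}
{'mtx': array([[350.83971133,   0.        , 258.75370865],
       [  0.        , 350.83971133, 189.18617844],
       [  0.        ,   0.        ,   1.        ]]), 'position': array([-0.3318162 ,  0.69395002,  0.58456474]), 'rotation': array([-0.35790994,  0.76189003, -0.49141953,  0.22345225])}
```

```bash
sed -i 's/np.array(c\["rotation"\])/R.from_quat(c["rotation"]).as_matrix()/g' h.py; cat h.py
```

```text
import numpy as np, cv2
from workcell import monitor, cams, order, bot
from scipy.spatial.transform import Rotation as R
def ray(name,uv,z):
    c=cams.camera_info(name);d=R.from_quat(c["rotation"]).as_matrix()@np.linalg.solve(np.array(c["mtx"]),[uv[0],uv[1],1.]);p=np.array(c["position"])
    return p+d*(z-p[2])/d[2]
def proj(name,P):
    c=cams.camera_info(name);q=np.array(c["mtx"])@(R.from_quat(c["rotation"]).as_matrix().T@(np.array(P)-np.array(c["position"])));return q[:2]/q[2]
```

View pics/top0.png

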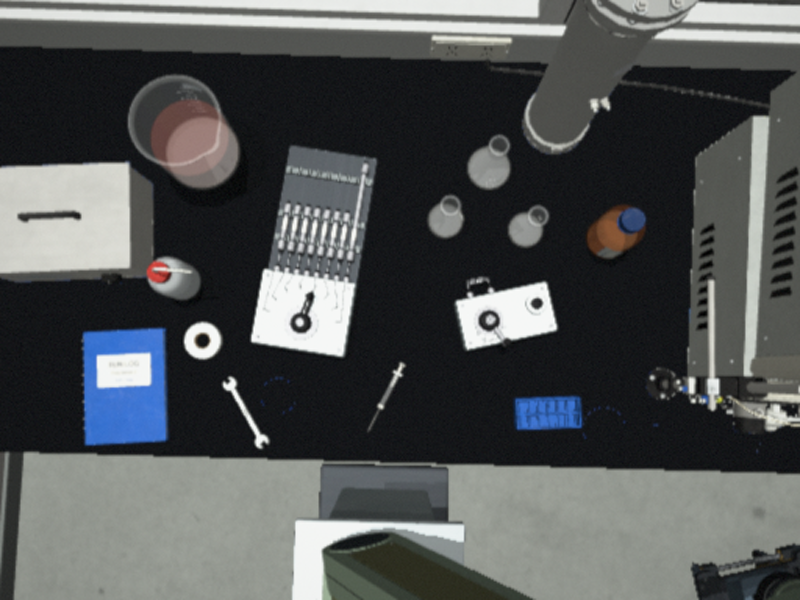

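View pics/scene0.png

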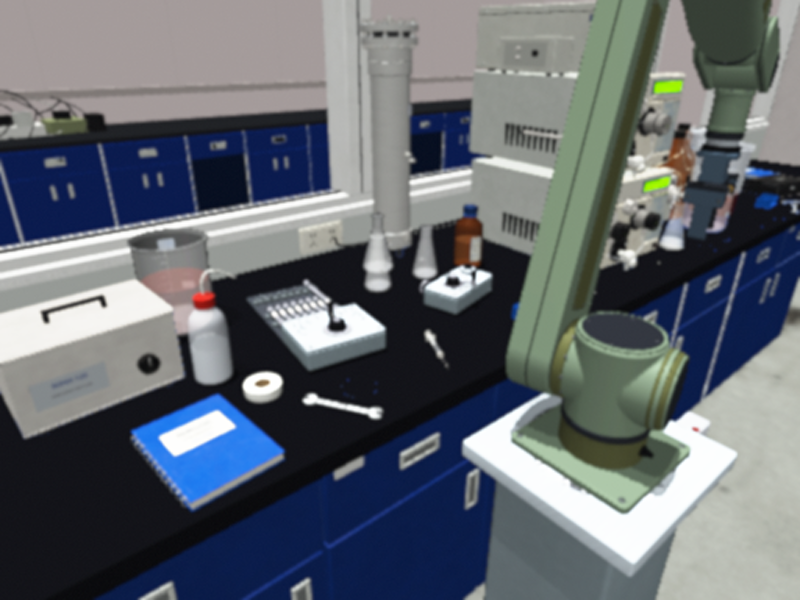

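The top view (800×600) shows the selector housing at about (303,312), with its lever post at (310,296). The long column is at the rack's right side, about (360,220). The injector hub is at (488,320), its post near (505,345), and the start button at (537,303). Next I'll measure these.

```bash
cat > m.py <<'E'
from h import *
im=cv2.imread("pics/top_raw.png")
k=cv2.getStructuringElement(cv2.MORPH_ELLIPSE,(9,9))
w=((im.min(2)>170)*255).astype(np.uint8)
def box(x0,y0,x1,y1):
    m=np.zeros_like(w);m[y0:y1,x0:x1]=w[y0:y1,x0:x1]
    pts=cv2.findNonZero(cv2.morphologyEx(cv2.morphologyEx(m,cv2.MORPH_CLOSE,k),cv2.MORPH_OPEN,k))[:,0]
    P=np.array([ray("top",p,.052)[:2] for p in pts],np.float32)
    return cv2.minAreaRect(P),cv2.boxPoints(cv2.minAreaRect(P))
for n,b,ox,oy in(("sel",(155,170,232,232),20,0),("inj",(285,175,360,228),2.5,-35)):
    r,c=box(*b);print(n,r)
    e=[c[1]-c[0],c[2]-c[1]];e=min(e,key=np.linalg.norm);e=e/np.linalg.norm(e);e=e*np.sign(e[0])
    l=np.array([-e[1],e[0]]);o=np.array(r[0])-ox/1e3*e-oy/1e3*l
    print(" origin",o,"yaw",np.arctan2(e[1],e[0]))
    if n=="sel":
        for i in range(8): print(i+1,[proj("top",[*(o+e*x+l*(.0665-.019*i)),.018])*800/512 for x in(.14,.31)])
E
python3 m.py
python3 - <<'E'
import cv2
im=cv2.imread("pics/top_raw.png")
a=cv2.resize(im[85:235,150:250],(400,600),interpolation=cv2.INTER_CUBIC);b=cv2.resize(im[170:230,285:365],(400,300),interpolation=cv2.INTER_CUBIC)
cv2.imwrite("pics/c.png",cv2.hconcat([a,cv2.copyMakeBorder(b,0,300,0,0,0)]))
E
```

```text
sel ((0.5372856259346008, 0.15224619209766388), (0.1709068864583969, 0.1429222673177719), 82.46719360351562)
 origin [0.51745823 0.15486807] yaw -0.13147236
1 [array([280.99543203, 243.93540361]), array([296.24761624, 157.73521839])]
2 [array([290.82427798, 245.52434988]), array([305.98121138, 159.3045215 ])]
3 [array([300.65407237, 247.11344985]), array([315.71573659, 160.87397494])]
4 [array([310.48481732, 248.70270355]), array([325.45119394, 162.44357873])]
5 [array([320.31651295, 250.29211088]), array([335.18758357, 164.01333276])]
6 [array([330.14915941, 251.88167198]), array([344.92490561, 165.58323718])]
7 [array([339.98275684, 253.47138676]), array([354.66316019, 167.15329189])]
8 [array([349.81730732, 255.06125523]), array([364.4023494 , 168.72349691])]Traceback (most recent call last):
  File "m.py", line 11, in <module>
    r,c=box(*b);print(n,r)
        ~~~^^^^
  File "m.py", line 8, in box
    P=np.array([ray("top",p,.052)[:2] for p in pts],np.float32)
                ~~~^^^^^^^^^^^^^^
  File "h.py", line 5, in ray
    c=cams.camera_info(name);d=R.from_quat(c["rotation"]).as_matrix()@np.linalg.solve(np.array(c["mtx"]),[uv[0],uv[1],1.]);p=np.array(c["position"])
ValueError: time passes only in moves, steps and waits
```

View pics/c.png

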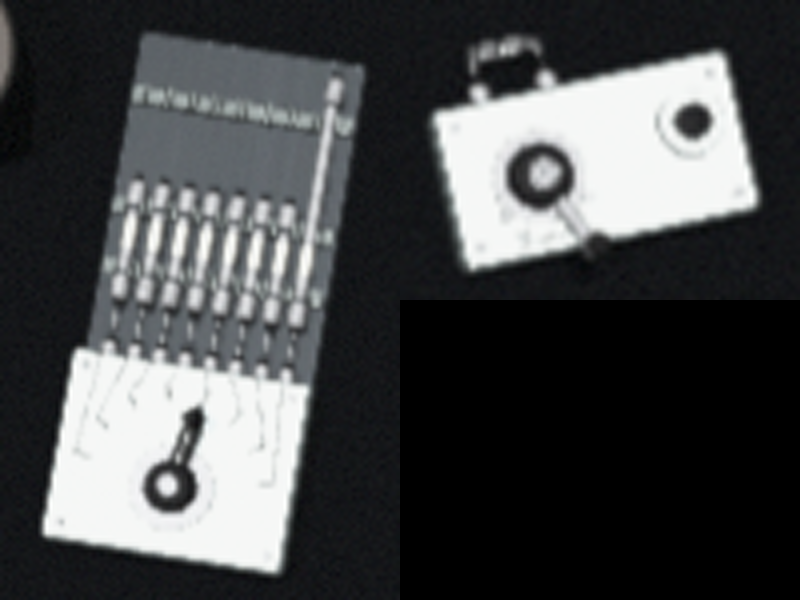

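The crop shows seven short columns, with the long one as the 8th on the right (top end at crop (335,90), which matches the prediction for column 8). The target is notch 8 at +1.374. The selector hub is at crop (170,487), the injector hub at (540,175) and its post at (597,245).

```bash
cat > h.py <<'E'
import numpy as np, cv2, os, pickle
from workcell import monitor, cams, order, bot
from scipy.spatial.transform import Rotation as R
if not os.path.exists("ci.pkl"): pickle.dump({n:cams.camera_info(n) for n in("top","scene","wrist")},open("ci.pkl","wb"))
CI=pickle.load(open("ci.pkl","rb"))
def cam(n,st=None):
    c=CI[n];K=np.array(c["mtx"])
    if n!="wrist": return K,R.from_quat(c["rotation"]).as_matrix(),np.array(c["position"])
    M=np.array(c["mount"]);T=R.from_quat(st["tcp_rot"]).as_matrix()
    return K,T@M[:3,:3],np.array(st["tool_pos"])+T@M[:3,3]
def ray(n,uv,z,st=None):
    K,Q,p=cam(n,st);d=Q@np.linalg.solve(K,[uv[0],uv[1],1.]);return p+d*(z-p[2])/d[2]
def proj(n,P,st=None):
    K,Q,p=cam(n,st);q=K@(Q.T@(np.array(P)-p));return q[:2]/q[2]
E
cat >> m.py <<'E'
rw=lambda u,v:(150+u/4-.4,85+v/4-.4)
ri=lambda u,v:(285+u/5-.4-80,170+v/5-.4)
print("selhub",ray("top",rw(170,487),.074),"nose",ray("top",rw(195,405),.066),"post top",ray("top",rw(193,415),.093))
print("injhub",ray("top",ri(540,175),.082),"post top",ray("top",ri(597,243),.096),"button",ray("top",ri(692,121),.06))
E
python3 m.py; python3 -c "
from h import *
print(CI['wrist'])"
```

```text
sel ((0.5372856259346008, 0.15224619209766388), (0.1709068864583969, 0.1429222673177719), 82.46719360351562)
 origin [0.51745823 0.15486807] yaw -0.13147236
1 [array([280.99543203, 243.93540361]), array([296.24761624, 157.73521839])]
2 [array([290.82427798, 245.52434988]), array([305.98121138, 159.3045215 ])]
3 [array([300.65407237, 247.11344985]), array([315.71573659, 160.87397494])]
4 [array([310.48481732, 248.70270355]), array([325.45119394, 162.44357873])]
5 [array([320.31651295, 250.29211088]), array([335.18758357, 164.01333276])]
6 [array([330.14915941, 251.88167198]), array([344.92490561, 165.58323718])]
7 [array([339.98275684, 253.47138676]), array([354.66316019, 167.15329189])]
8 [array([349.81730732, 255.06125523]), array([364.4023494 , 168.72349691])]
inj ((0.5411293506622314, -0.223718523979187), (0.09502556174993515, 0.1709219217300415), 13.807676315307617)
 origin [ 0.53034837 -0.1903266 ] yaw 0.24098948
selhub [0.51279896 0.15311235 0.074     ] nose [0.57266845 0.13854453 0.066     ] post top [0.56279207 0.13665723 0.093     ]
injhub [ 0.52729422 -0.18845693  0.082     ] post top [ 0.48910083 -0.21940609  0.096     ] button [ 0.56266257 -0.27830395  0.06      ]
{'mtx': array([[319.09903012,   0.        , 258.24431862],
       [  0.        , 319.09903012, 192.40862421],
       [  0.        ,   0.        ,   1.        ]]), 'mount': array([[ 1.71549954e-03, -9.69821961e-01, -2.43808166e-01,
         6.83293679e-02],
       [ 9.99998149e-01,  1.87608641e-03, -4.26455904e-04,
        -5.45112719e-05],
       [ 8.70991488e-04, -2.43806984e-01,  9.69823384e-01,
        -1.70986047e-01],
       [ 0.00000000e+00,  0.00000000e+00,  0.00000000e+00,
         1.00000000e+00]])}
```

```bash
cat >> h.py <<'E'
def alpha(st):
    m=R.from_quat(st["tcp_rot"]).as_matrix();return np.arctan2(m[1,0],m[0,0])
def plan(p0,a0,wps):
    """wps: (x,y,z,alpha,nrows); rows for a down-pointing tool; p0,a0 = commanded start"""
    p=np.array(p0,float);a=a0;out=[]
    for x,y,z,at,n in wps:
        for i in range(n):
            d=(np.array([x,y,z])-p)/(n-i);da=((at-a) if abs(at-a)<6 else 0)/(n-i)
            r=np.round([(np.cos(a)*d[0]+np.sin(a)*d[1])/.06,(np.sin(a)*d[0]-np.cos(a)*d[1])/.06,-d[2]/.06,0,0,-da/.15],2)+0.
            out.append(r.tolist()+[1])
            l=r[:3]*.06;p=p+[np.cos(a)*l[0]+np.sin(a)*l[1],np.sin(a)*l[0]-np.cos(a)*l[1],-l[2]];a-=r[5]*.15
    for i in range(0,len(out),12): print(out[i:i+12])
    print("end",p.round(4),round(a,4))
E
python3 - <<'E'
from h import *
s=monitor.observe()
plan([.135,-.559,.214],alpha(s),[(.572,.166,.19,2.815,20)])
E
```

```text
[[0.5, -0.5, 0.02, 0.0, 0.0, -0.86, 1], [0.56, -0.43, 0.02, 0.0, 0.0, -0.86, 1], [0.61, -0.36, 0.02, 0.0, 0.0, -0.86, 1], [0.65, -0.28, 0.02, 0.0, 0.0, -0.86, 1], [0.68, -0.19, 0.02, 0.0, 0.0, -0.86, 1], [0.7, -0.1, 0.02, 0.0, 0.0, -0.86, 1], [0.7, -0.01, 0.02, 0.0, 0.0, -0.86, 1], [0.7, 0.08, 0.02, 0.0, 0.0, -0.86, 1], [0.68, 0.17, 0.02, 0.0, 0.0, -0.86, 1], [0.66, 0.25, 0.02, 0.0, 0.0, -0.86, 1], [0.62, 0.34, 0.02, 0.0, 0.0, -0.86, 1], [0.57, 0.41, 0.02, 0.0, 0.0, -0.86, 1]]
[[0.51, 0.48, 0.02, 0.0, 0.0, -0.86, 1], [0.45, 0.55, 0.02, 0.0, 0.0, -0.86, 1], [0.37, 0.6, 0.02, 0.0, 0.0, -0.86, 1], [0.29, 0.64, 0.02, 0.0, 0.0, -0.86, 1], [0.21, 0.68, 0.02, 0.0, 0.0, -0.86, 1], [0.12, 0.69, 0.02, 0.0, 0.0, -0.85, 1], [0.03, 0.71, 0.02, 0.0, 0.0, -0.86, 1], [-0.06, 0.7, 0.02, 0.0, 0.0, -0.85, 1]]
end [0.5719 0.1659 0.19  ] 2.8148
```

Call:
apply_moves(
  series=[
    [0.5, -0.5, 0.02, 0, 0, -0.86, 1],
    [0.56, -0.43, 0.02, 0, 0, -0.86, 1],
    [0.61, -0.36, 0.02, 0, 0, -0.86, 1],
    [0.65, -0.28, 0.02, 0, 0, -0.86, 1],
    [0.68, -0.19, 0.02, 0, 0, -0.86, 1],
    [0.7, -0.1, 0.02, 0, 0, -0.86, 1],
    [0.7, -0.01, 0.02, 0, 0, -0.86, 1],
    [0.7, 0.08, 0.02, 0, 0, -0.86, 1],
    [0.68, 0.17, 0.02, 0, 0, -0.86, 1],
    [0.66, 0.25, 0.02, 0, 0, -0.86, 1],
    [0.62, 0.34, 0.02, 0, 0, -0.86, 1],
    [0.57, 0.41, 0.02, 0, 0, -0.86, 1],
  ],
  squeeze=15,
)

```text
time: 1.6
tool_pos: [0.3983, -0.1228, 0.1993]
tcp_rot: [0.625, 0.78, -0.0, -0.0]
contact_force: [0.0, -0.3, 0.6]
opening: 0.007
grasp_force: 0.0
```

Call:
apply_moves(
  series=[
    [0.51, 0.48, 0.02, 0, 0, -0.86, 1],
    [0.45, 0.55, 0.02, 0, 0, -0.86, 1],
    [0.37, 0.6, 0.02, 0, 0, -0.86, 1],
    [0.29, 0.64, 0.02, 0, 0, -0.86, 1],
    [0.21, 0.68, 0.02, 0, 0, -0.86, 1],
    [0.12, 0.69, 0.02, 0, 0, -0.85, 1],
    [0.03, 0.71, 0.02, 0, 0, -0.86, 1],
    [-0.06, 0.7, 0.02, 0, 0, -0.85, 1],
    [0, 0, 0, 0, 0, 0, 1],
    [0, 0, 0, 0, 0, 0, 1],
  ],
)

```text
time: 2.85
tool_pos: [0.5717, 0.1656, 0.1893]
tcp_rot: [0.163, 0.987, -0.001, -0.001]
contact_force: [-0.1, 0.1, -0.0]
opening: 0.006
grasp_force: 0.0
```

```bash
cat > w.py <<'E'
import sys
from h import *
s=monitor.observe();im=cams.read_camera("wrist")[...,::-1]
cv2.imwrite(f"pics/{sys.argv[1]}.png",im);pickle.dump(s,open(f"pics/{sys.argv[1]}.pkl","wb"))
print(s["time"],s["tool_pos"],alpha(s),s["contact_force"],s["opening"],s["joints"].round(2))
E
python3 w.py w1
```

```text
2.85 [0.57171971 0.16564861 0.18931435] 2.8143532721942446 [-0.08205637  0.12328443 -0.01798286] 0.005577515637092945 [ 0.26  0.37  1.55 -0.    1.22 -0.98]
```

View pics/w1.png

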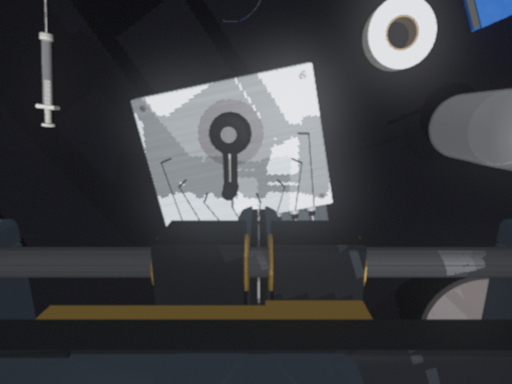

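The wrist view shows the selector hub at (229,134), the post at (230,188) and the closed fingertips around (258,215), about 38 px wide.

Run:
```python
from h import *
s=pickle.load(open("pics/w1.pkl","rb"))
h=ray("wrist",(229.5,133.5),.074,s);p=ray("wrist",(230.5,187.5),.093,s);print(h,p,np.arctan2(*(p-h)[1::-1]),np.linalg.norm((p-h)[:2]))
for q in((302,71),(137,104),(329,200)): print(ray("wrist",q,.052,s))
print("tcp px",proj("wrist",s["tool_pos"],s))
A=np.array([.516,.1545]);y=-.131
print([ (A+np.array([.09*np.cos(y)-a*np.sin(y),.09*np.sin(y)+a*np.cos(y)])).round(3) for a in(.088,-.088)])
```

```text
[0.51591933 0.15727913 0.074     ] [0.55868669 0.14452242 0.093     ] -0.2898793633028812 0.04462937131438579
[0.48499448 0.23649229 0.052     ]
[0.46351668 0.08242842 0.052     ]
[0.61017175 0.22704432 0.052     ]
tcp px [258.39508445 235.389575  ]
[array([0.617, 0.23 ]), array([0.594, 0.055])]
```

Run:
```python
from h import *
A=np.array([.516,.1555]);yaw=-.135
def P(phi,d=.018):
    b=yaw-phi;return (*(A+.05*np.array([np.cos(b),np.sin(b)])+d*np.array([-np.sin(b),np.cos(b)])),.077,b+np.pi)
w=[(*P(.196,.034)[:2],.15,P(.196)[3],2),(*P(.196,.034),3),(*P(.196,.021),3)]
w+=[(*P(f),1) for f in np.arange(.25,1.29,.06)]
plan([.5719,.1659,.19],2.8148,w)
```

```text
[[0.0, 0.05, 0.33, 0.0, 0.0, 0.01, 1], [-0.01, 0.05, 0.34, 0.0, 0.0, 0.02, 1], [0.0, 0.0, 0.4, 0.0, 0.0, 0.0, 1], [0.0, 0.0, 0.41, 0.0, 0.0, 0.0, 1], [0.0, 0.0, 0.4, 0.0, 0.0, 0.0, 1], [0.0, -0.07, 0.0, 0.0, 0.0, 0.0, 1], [0.0, -0.07, 0.0, 0.0, 0.0, 0.0, 1], [0.0, -0.08, 0.0, 0.0, 0.0, 0.0, 1], [-0.01, -0.09, 0.0, 0.0, 0.0, 0.36, 1], [-0.02, -0.05, 0.0, 0.0, 0.0, 0.4, 1], [-0.02, -0.05, 0.0, 0.0, 0.0, 0.4, 1], [-0.01, -0.05, 0.0, 0.0, 0.0, 0.4, 1]]
[[-0.02, -0.05, 0.0, 0.0, 0.0, 0.4, 1], [-0.02, -0.05, 0.0, 0.0, 0.0, 0.4, 1], [-0.01, -0.05, 0.0, 0.0, 0.0, 0.4, 1], [-0.02, -0.06, 0.0, 0.0, 0.0, 0.4, 1], [-0.02, -0.05, 0.0, 0.0, 0.0, 0.4, 1], [-0.01, -0.05, 0.0, 0.0, 0.0, 0.4, 1], [-0.02, -0.05, 0.0, 0.0, 0.0, 0.4, 1], [-0.02, -0.05, 0.0, 0.0, 0.0, 0.4, 1], [-0.01, -0.05, 0.0, 0.0, 0.0, 0.4, 1], [-0.02, -0.05, 0.0, 0.0, 0.0, 0.4, 1], [-0.02, -0.05, 0.0, 0.0, 0.0, 0.4, 1], [-0.01, -0.05, 0.0, 0.0, 0.0, 0.4, 1]]
[[-0.02, -0.05, 0.0, 0.0, 0.0, 0.4, 1], [-0.01, -0.05, 0.0, 0.0, 0.0, 0.4, 1]]
end [0.542  0.1094 0.0772] 1.7363
```

Call:
apply_moves(
  series=[
    [0, 0.05, 0.33, 0, 0, 0.01, 1],
    [0, 0.05, 0.34, 0, 0, 0.02, 1],
    [0, 0, 0.4, 0, 0, 0, 1],
    [0, 0, 0.4, 0, 0, 0, 1],
    [0, 0, 0.4, 0, 0, 0, 1],
    [0, -0.07, 0, 0, 0, 0, 1],
    [0, -0.07, 0, 0, 0, 0, 1],
    [0, -0.08, 0, 0, 0, 0, 1],
  ],
)

```text
time: 3.9
tool_pos: [0.5706, 0.1588, 0.0791]
tcp_rot: [0.165, 0.986, 0.0, 0.001]
contact_force: [0.5, -0.1, -0.2]
opening: 0.002
grasp_force: 0.0
```

Call:
apply_moves(
  series=[
    [-0.01, -0.09, 0, 0, 0, 0.36, 1],
    [-0.02, -0.05, 0, 0, 0, 0.4, 1],
  ],
)

```text
time: 4.15
tool_pos: [0.5695, 0.1514, 0.0789]
tcp_rot: [0.222, 0.975, 0.001, 0.001]
contact_force: [-0.1, 3.0, 0.5]
opening: 0.004
grasp_force: 1.5
```

Call:
apply_moves(
  series=[
    [-0.02, -0.05, 0, 0, 0, 0.4, 1],
  ],
)

```text
time: 4.28
tool_pos: [0.5691, 0.148, 0.0789]
tcp_rot: [0.251, 0.968, 0.001, 0.001]
contact_force: [0.7, 1.7, -0.2]
opening: 0.003
grasp_force: 0.9
```

Call:
apply_moves(
  series=[
    [-0.01, -0.05, 0, 0, 0, 0.4, 1],
  ],
)

```text
time: 4.4
tool_pos: [0.5684, 0.1447, 0.0789]
tcp_rot: [0.28, 0.96, 0.001, 0.001]
contact_force: [0.8, 0.5, 0.1]
opening: -0.002
grasp_force: 0.4
```

Call:
apply_moves(
  series=[
    [-0.02, -0.05, 0, 0, 0, 0.4, 1],
    [-0.02, -0.05, 0, 0, 0, 0.4, 1],
    [-0.01, -0.05, 0, 0, 0, 0.4, 1],
    [-0.02, -0.06, 0, 0, 0, 0.4, 1],
  ],
)

```text
time: 4.9
tool_pos: [0.5643, 0.1328, 0.0789]
tcp_rot: [0.393, 0.919, 0.002, 0.001]
contact_force: [1.4, 4.7, -0.5]
opening: 0.005
grasp_force: 2.0
```

Call:
apply_moves(
  series=[
    [-0.02, -0.05, 0, 0, 0, 0.4, 1],
    [-0.01, -0.05, 0, 0, 0, 0.4, 1],
    [-0.02, -0.05, 0, 0, 0, 0.4, 1],
    [-0.02, -0.05, 0, 0, 0, 0.4, 1],
  ],
)

```text
time: 5.4
tool_pos: [0.557, 0.1211, 0.0788]
tcp_rot: [0.5, 0.866, 0.001, 0.001]
contact_force: [-0.7, 0.2, 0.2]
opening: 0.006
grasp_force: 0.0
```

Call:
apply_moves(
  series=[
    [-0.01, -0.05, 0, 0, 0, 0.4, 1],
    [-0.02, -0.05, 0, 0, 0, 0.4, 1],
    [-0.02, -0.05, 0, 0, 0, 0.4, 1],
  ],
)

```text
time: 5.78
tool_pos: [0.5516, 0.1152, 0.0791]
tcp_rot: [0.576, 0.817, 0.002, 0.001]
contact_force: [2.9, 2.7, -1.4]
opening: 0.006
grasp_force: 1.8
```

Call:
apply_moves(
  series=[
    [-0.01, -0.05, 0, 0, 0, 0.4, 1],
  ],
)

```text
time: 5.9
tool_pos: [0.5491, 0.1133, 0.0791]
tcp_rot: [0.6, 0.8, 0.002, 0.002]
contact_force: [1.3, 1.3, -0.5]
opening: 0.008
grasp_force: 1.2
```

Call:
apply_moves(
  series=[
    [-0.02, -0.05, 0, 0, 0, 0.4, 1],
  ],
)

```text
time: 6.02
tool_pos: [0.546, 0.1111, 0.079]
tcp_rot: [0.624, 0.781, 0.002, 0.001]
contact_force: [0.1, 0.9, 0.1]
opening: 0.004
grasp_force: 0.5
```

```bash
python3 w.py w2
```

```text
6.025 [0.54601987 0.11109741 0.07902147] 1.7940765020211351 [0.11553669 0.90798589 0.06508373] 0.0036305093410141727 [ 0.18  0.41  1.8   0.    0.93 -0.04]
```

View pics/w2.png

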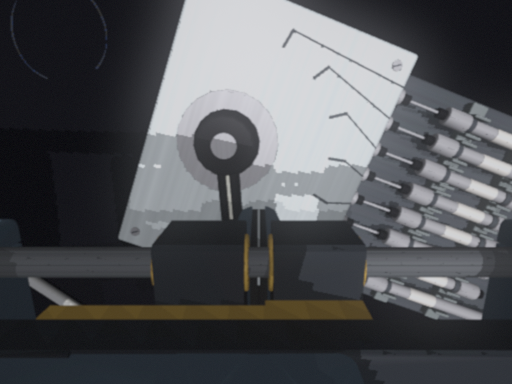

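The lever arm at (230,195) is just ahead of the finger, near half-way from 7 to 8. I'll push on until it snaps.

Call:
apply_moves(
  series=[
    [-0.01, -0.05, 0, 0, 0, 0.4, 1],
  ],
)

```text
time: 6.2
tool_pos: [0.5425, 0.1096, 0.0787]
tcp_rot: [0.647, 0.763, 0.001, 0.001]
contact_force: [0.9, -0.0, -0.6]
opening: 0.005
grasp_force: 0.0
```

Call:
apply_moves(
  series=[
    [0, 0, 0, 0, 0, 0, 1],
    [0, 0, 0, 0, 0, 0, 1],
  ],
)

```text
time: 6.45
tool_pos: [0.5421, 0.1097, 0.0781]
tcp_rot: [0.646, 0.763, 0.0, 0.0]
contact_force: [0.5, 0.8, 0.0]
opening: 0.003
grasp_force: 0.0
```

```bash
python3 w.py w3
```

```text
6.45 [0.54211569 0.10974116 0.07812012] 1.7373890635585136 [0.52714332 0.80549005 0.00262587] 0.0032968672595721517 [ 0.18  0.41  1.81 -0.    0.93  0.01]
```

View pics/w3.png

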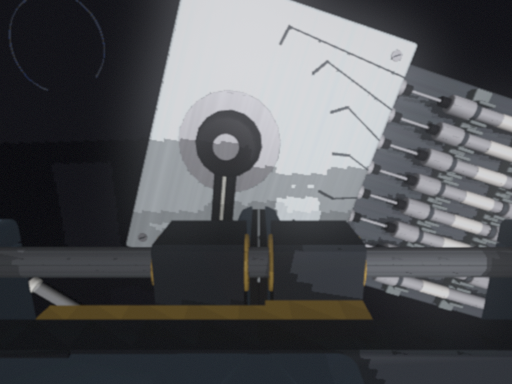

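Force is zero and the arm at (221,205) has snapped ahead of the finger. I'll back off, rise and check from above.

Call:
apply_moves(
  series=[
    [0, 0.2, 0, 0, 0, 0, 1],
    [0, 0.2, 0, 0, 0, 0, 1],
    [0, 0, -0.7, 0, 0, 0, 1],
    [0, 0, -0.8, 0, 0, 0, 1],
    [0, 0.3, -0.4, 0, 0, 0, 1],
    [0, 0, 0, 0, 0, 0, 1],
    [0, 0, 0, 0, 0, 0, 1],
  ],
)

```text
time: 7.38
tool_pos: [0.5823, 0.1165, 0.19]
tcp_rot: [0.646, 0.763, -0.001, -0.001]
contact_force: [-0.2, -0.5, -0.2]
opening: -0.003
grasp_force: 0.0
```

```bash
python3 w.py w4
python3 - <<'E'
from h import *
s=pickle.load(open("pics/w4.pkl","rb"));im=cv2.imread("pics/w4.png")
A=np.array([.516,.1555]);yaw=-.135
for n in(6,7,8):
    b=yaw-(n-4.5)*.3927;print(n,proj("wrist",[*(A+.05*np.array([np.cos(b),np.sin(b)])),.093],s),proj("wrist",[*(A+.03*np.array([np.cos(b),np.sin(b)])),.069],s))
print(proj("wrist",[*A,.074],s))
A=np.array([.529,-.1895]);yaw=.241
def P(th,d):
    b=yaw+np.pi+.5236-th;return (*(A+.05*np.array([np.cos(b),np.sin(b)])+d*np.array([-np.sin(b),np.cos(b)])),b+np.pi-2*np.pi)
print(P(0,.04))
x,y,a=P(0,.04);p=s["tool_pos"]
plan(p,alpha(s),[(x,y,.19,a,9)])
E
```

```text
7.375 [0.58233058 0.11654125 0.19000695] 1.7363805259980165 [-0.19313029 -0.47506208 -0.23617466] -0.0029614295605002307 [ 0.18  0.37  1.56 -0.    1.22  0.01]
6 [226.8172596  181.51491116] [215.36278209 159.46587839]
7 [207.13030016 191.7309991 ] [204.34930846 165.31103144]
8 [184.83372335 193.67705886] [191.80846136 166.43326944]
[192.51134177 134.09630153]
(np.float64(0.5206069698831036), np.float64(-0.2529787920919804), 0.7645999999999997)
[[-0.66, -0.23, 0.0, 0.0, 0.0, 0.72, 1], [-0.68, -0.15, 0.0, 0.0, 0.0, 0.72, 1], [-0.69, -0.08, 0.0, 0.0, 0.0, 0.72, 1], [-0.69, -0.01, 0.0, 0.0, 0.0, 0.72, 1], [-0.69, 0.07, 0.0, 0.0, 0.0, 0.72, 1], [-0.68, 0.14, 0.0, 0.0, 0.0, 0.72, 1], [-0.66, 0.22, 0.0, 0.0, 0.0, 0.72, 1], [-0.63, 0.29, 0.0, 0.0, 0.0, 0.72, 1], [-0.59, 0.35, 0.0, 0.0, 0.0, 0.72, 1]]
end [ 0.5207 -0.2529  0.19  ] 0.7644
```

View pics/w4.png

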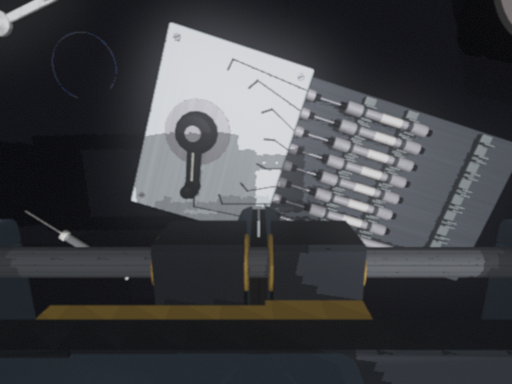

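The post is at (189,189) and the hub at (195,132). That offset matches the prediction for notch 8, and the outermost line leaves from the lever's nose. Next is the injector.

Call:
apply_moves(
  series=[
    [-0.66, -0.23, 0, 0, 0, 0.72, 1],
    [-0.68, -0.15, 0, 0, 0, 0.72, 1],
    [-0.69, -0.08, 0, 0, 0, 0.72, 1],
    [-0.69, -0.01, 0, 0, 0, 0.72, 1],
    [-0.69, 0.07, 0, 0, 0, 0.72, 1],
    [-0.68, 0.14, 0, 0, 0, 0.72, 1],
    [-0.66, 0.22, 0, 0, 0, 0.72, 1],
    [-0.63, 0.29, 0, 0, 0, 0.72, 1],
    [-0.59, 0.35, 0, 0, 0, 0.72, 1],
    [0, 0, 0, 0, 0, 0, 1],
    [0, 0, 0, 0, 0, 0, 1],
  ],
)

```text
time: 8.8
tool_pos: [0.5209, -0.2519, 0.1906]
tcp_rot: [0.928, 0.373, -0.001, -0.001]
contact_force: [0.1, 1.2, -0.1]
opening: 0.004
grasp_force: 0.0
```

```bash
python3 w.py w5
python3 - <<'E'
from h import *
s=pickle.load(open("pics/w5.pkl","rb"))
A=np.array([.529,-.1895]);yaw=.241;c,q=np.cos(yaw),np.sin(yaw)
for n,(x,y,z) in dict(hub=(0,0,.082),post=(-.043,-.025,.096),btn=(.012,-.092,.06),c1=(-.045,-.123,.052),c2=(.05,-.123,.052),c3=(-.045,.053,.052),c4=(.05,.053,.052)).items(): print(n,proj("wrist",[A[0]+c*x-q*y,A[1]+q*x+c*y,z],s).round(1))
E
```

```text
8.8 [ 0.52092926 -0.25192715  0.19061068] 0.7646933091189704 [ 0.10012069  1.19005823 -0.13591602] 0.004178014882513502 [-0.47  0.34  1.59  0.    1.21  0.34]
hub [213.3 135.1]
post [213.  194.8]
btn [307.1 171.3]
c1 [301.9 231.9]
c2 [353.9 152.2]
c3 [147.3 145.8]
c4 [192.3  54.3]
```

View pics/w5.png

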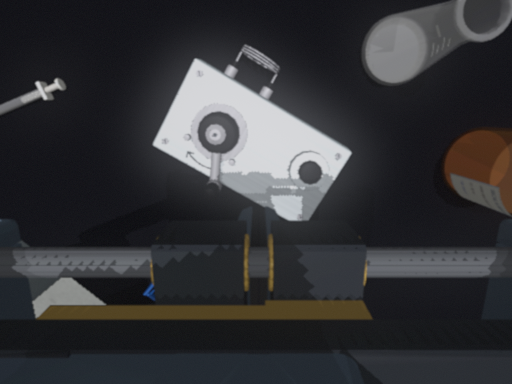

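The injector hub is at (217,133), the post at (214,186) and the button at (311,173). All are about 4 px right of the prediction, so I'll shift the axis by about 2.5 mm.

Run:
```python
from h import *
A=np.array([.531,-.191]);yaw=.241
def P(th,d=.017):
    b=yaw-np.pi+.5236-th;return (*(A+.05*np.array([np.cos(b),np.sin(b)])+d*np.array([-np.sin(b),np.cos(b)])),.077,b+np.pi)
plan([.5207,-.2529,.19],.7644,[(*P(0,.036)[:2],.15,P(0)[3],2),(*P(0,.036),3),(*P(0,.021),2)]+[(*P(t),1) for t in np.arange(.07,1.06,.07)])
```

```text
[[0.0, -0.01, 0.33, 0.0, 0.0, 0.0, 1], [0.0, -0.02, 0.34, 0.0, 0.0, 0.0, 1], [0.0, 0.0, 0.4, 0.0, 0.0, 0.0, 1], [0.0, 0.0, 0.41, 0.0, 0.0, 0.0, 1], [0.0, 0.0, 0.4, 0.0, 0.0, 0.0, 1], [0.0, -0.12, 0.0, 0.0, 0.0, 0.0, 1], [0.0, -0.13, 0.0, 0.0, 0.0, 0.0, 1], [-0.01, -0.12, 0.0, 0.0, 0.0, 0.47, 1], [-0.02, -0.06, 0.0, 0.0, 0.0, 0.46, 1], [-0.02, -0.06, 0.0, 0.0, 0.0, 0.47, 1], [-0.02, -0.06, 0.0, 0.0, 0.0, 0.47, 1], [-0.01, -0.06, 0.0, 0.0, 0.0, 0.46, 1]]
[[-0.02, -0.06, 0.0, 0.0, 0.0, 0.47, 1], [-0.02, -0.05, 0.0, 0.0, 0.0, 0.47, 1], [-0.02, -0.06, 0.0, 0.0, 0.0, 0.46, 1], [-0.02, -0.06, 0.0, 0.0, 0.0, 0.47, 1], [-0.01, -0.06, 0.0, 0.0, 0.0, 0.47, 1], [-0.02, -0.06, 0.0, 0.0, 0.0, 0.46, 1], [-0.02, -0.06, 0.0, 0.0, 0.0, 0.47, 1], [-0.02, -0.06, 0.0, 0.0, 0.0, 0.47, 1], [-0.01, -0.06, 0.0, 0.0, 0.0, 0.46, 1], [-0.02, -0.06, 0.0, 0.0, 0.0, 0.47, 1]]
end [ 0.4784 -0.1931  0.0772] -0.2856
```

Call:
apply_moves(
  series=[
    [0, -0.01, 0.33, 0, 0, 0, 1],
    [0, -0.02, 0.34, 0, 0, 0, 1],
    [0, 0, 0.4, 0, 0, 0, 1],
    [0, 0, 0.4, 0, 0, 0, 1],
    [0, 0, 0.4, 0, 0, 0, 1],
    [0, -0.12, 0, 0, 0, 0, 1],
    [0, -0.13, 0, 0, 0, 0, 1],
    [-0.01, -0.12, 0, 0, 0, 0.47, 1],
  ],
)

```text
time: 9.85
tool_pos: [0.5049, -0.2352, 0.0809]
tcp_rot: [0.941, 0.339, 0.001, 0.001]
contact_force: [0.2, 0.6, 0.3]
opening: 0.002
grasp_force: 0.0
```

Call:
apply_moves(
  series=[
    [-0.02, -0.06, 0, 0, 0, 0.46, 1],
    [-0.02, -0.06, 0, 0, 0, 0.47, 1],
    [-0.02, -0.06, 0, 0, 0, 0.47, 1],
    [-0.01, -0.06, 0, 0, 0, 0.46, 1],
    [-0.02, -0.06, 0, 0, 0, 0.47, 1],
  ],
)

```text
time: 10.48
tool_pos: [0.4912, -0.2238, 0.0812]
tcp_rot: [0.985, 0.171, 0.001, 0.001]
contact_force: [-0.4, -1.2, -0.8]
opening: 0.008
grasp_force: 0.8
```

Call:
apply_moves(
  series=[
    [-0.02, -0.05, 0, 0, 0, 0.47, 1],
    [-0.02, -0.06, 0, 0, 0, 0.46, 1],
    [-0.02, -0.06, 0, 0, 0, 0.47, 1],
    [-0.01, -0.06, 0, 0, 0, 0.47, 1],
  ],
)

```text
time: 10.98
tool_pos: [0.4835, -0.2113, 0.0811]
tcp_rot: [1.0, 0.031, 0.001, 0.001]
contact_force: [-0.7, -1.8, -0.6]
opening: 0.004
grasp_force: 0.9
```

Call:
apply_moves(
  series=[
    [-0.02, -0.06, 0, 0, 0, 0.46, 1],
    [-0.02, -0.06, 0, 0, 0, 0.47, 1],
  ],
)

```text
time: 11.22
tool_pos: [0.4809, -0.2041, 0.0811]
tcp_rot: [0.999, -0.038, 0.001, 0.001]
contact_force: [-0.6, -1.3, 0.4]
opening: 0.005
grasp_force: 0.8
```

Call:
apply_moves(
  series=[
    [-0.02, -0.06, 0, 0, 0, 0.47, 1],
  ],
)

```text
time: 11.35
tool_pos: [0.48, -0.2004, 0.0811]
tcp_rot: [0.997, -0.074, 0.001, 0.001]
contact_force: [-0.5, -1.1, 0.4]
opening: 0.005
grasp_force: 0.8
```

Call:
apply_moves(
  series=[
    [-0.01, -0.06, 0, 0, 0, 0.46, 1],
    [-0.02, -0.06, 0, 0, 0, 0.47, 1],
  ],
)

```text
time: 11.6
tool_pos: [0.4793, -0.1929, 0.081]
tcp_rot: [0.99, -0.143, 0.001, 0.001]
contact_force: [-2.1, -1.4, 0.1]
opening: 0.005
grasp_force: 0.8
```

Call:
apply_moves(
  series=[
    [0, -0.03, 0, 0, 0, 0, 1],
    [0, 0, 0, 0, 0, 0, 1],
  ],
)

```text
time: 11.85
tool_pos: [0.4795, -0.1921, 0.0809]
tcp_rot: [0.99, -0.141, 0.0, 0.001]
contact_force: [-3.7, -5.3, 3.2]
opening: 0.006
grasp_force: 2.9
```

Call:
apply_moves(
  series=[
    [0, -0.03, 0, 0, 0, 0, 1],
    [0, 0, 0, 0, 0, 0, 1],
  ],
)

```text
time: 12.1
tool_pos: [0.4796, -0.1918, 0.0809]
tcp_rot: [0.99, -0.14, 0.0, 0.003]
contact_force: [-4.8, -8.6, 4.1]
opening: 0.005
grasp_force: 5.2
```

Force rises against the stop without the finger moving, so the lever is at inject. I'll back off, rise and look.

Call:
apply_moves(
  series=[
    [0, 0.2, 0, 0, 0, 0, 1],
    [0, 0.3, 0, 0, 0, 0, 1],
    [0, 0.2, -0.6, 0, 0, 0, 1],
    [0, 0.2, -0.7, 0, 0, 0, 1],
    [0, 0, -0.6, 0, 0, 0, 1],
    [0, 0, 0, 0, 0, 0, 1],
    [0, 0, 0, 0, 0, 0, 1],
  ],
)

```text
time: 12.98
tool_pos: [0.4645, -0.2413, 0.1928]
tcp_rot: [0.99, -0.142, -0.001, -0.0]
contact_force: [0.2, 0.1, 0.4]
opening: 0.005
grasp_force: 0.0
```

```bash
python3 w.py w6
python3 - <<'E'
from h import *
s=pickle.load(open("pics/w6.pkl","rb"))
A=np.array([.531,-.191]);yaw=.241;c,q=np.cos(yaw),np.sin(yaw)
for n,(x,y,z) in dict(hub=(0,0,.082),load=(-.043,-.025,.096),inj=(-.043,.025,.096),btn=(.012,-.092,.06)).items(): print(n,proj("wrist",[A[0]+c*x-q*y,A[1]+q*x+c*y,z],s).round(1))
s5=pickle.load(open("pics/w5.pkl","rb"));print(ray("wrist",(311,173),.06,s5))
E
```

```text
12.975 [ 0.46453229 -0.24130877  0.1928383 ] -0.2859044697453424 [0.20899795 0.1170826  0.37801359] 0.005499811422986059 [-0.5   0.25  1.71  0.    1.17  1.36]
hub [181.7 134.1]
load [230.5 164.8]
inj [181.2 193.4]
btn [266.   68.3]
[ 0.5640784  -0.27987098  0.06      ]
```

View pics/w6.png

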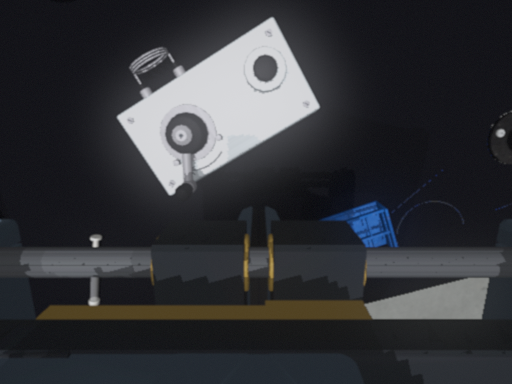

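The post at (187,186) is straight below the hub, as predicted for inject, and the button at (265,68) matches its prediction to 1 px. Next I press it at (0.5645,-0.278).

Run:
```python
from h import *
s=monitor.observe()
plan(s["tool_pos"],alpha(s),[(.5645,-.278,.17,-.286,3),(.5645,-.278,.08,-.286,4)])
```

```text
[[0.59, 0.04, 0.12, 0.0, 0.0, 0.0, 1], [0.59, 0.04, 0.13, 0.0, 0.0, 0.0, 1], [0.6, 0.04, 0.12, 0.0, 0.0, 0.0, 1], [0.0, 0.0, 0.38, 0.0, 0.0, 0.0, 1], [0.0, 0.0, 0.37, 0.0, 0.0, 0.0, 1], [0.0, 0.0, 0.38, 0.0, 0.0, 0.0, 1], [0.0, 0.0, 0.37, 0.0, 0.0, 0.0, 1]]
end [ 0.5648 -0.2781  0.0801] -0.2858
```

Call:
apply_moves(
  series=[
    [0.59, 0.04, 0.12, 0, 0, 0, 1],
    [0.59, 0.04, 0.13, 0, 0, 0, 1],
    [0.6, 0.04, 0.12, 0, 0, 0, 1],
    [0, 0, 0.38, 0, 0, 0, 1],
    [0, 0, 0.37, 0, 0, 0, 1],
    [0, 0, 0.38, 0, 0, 0, 1],
    [0, 0, 0.37, 0, 0, 0, 1],
    [0, 0, 0, 0, 0, 0, 1],
  ],
)

```text
time: 14.02
tool_pos: [0.5636, -0.2772, 0.078]
tcp_rot: [0.99, -0.142, -0.003, -0.001]
contact_force: [-0.1, 0.5, 0.5]
opening: 0.008
grasp_force: 0.0
```

Call:
apply_moves(
  series=[
    [0, 0, 0.1, 0, 0, 0, 1],
    [0, 0, 0.1, 0, 0, 0, 1],
  ],
)

```text
time: 14.28
tool_pos: [0.5662, -0.2786, 0.0701]
tcp_rot: [0.99, -0.142, 0.001, 0.0]
contact_force: [-0.4, -0.3, 3.9]
opening: 0.003
grasp_force: 1.9
```

Call:
apply_moves(
  series=[
    [0, 0, 0.04, 0, 0, 0, 1],
    [0, 0, 0, 0, 0, 0, 1],
  ],
)

```text
time: 14.52
tool_pos: [0.5662, -0.2786, 0.0683]
tcp_rot: [0.99, -0.142, 0.001, 0.0]
contact_force: [-1.9, -0.4, 5.0]
opening: 0.001
grasp_force: 2.6
```

Call:
apply_moves(
  series=[
    [0, 0, 0.04, 0, 0, 0, 1],
    [0, 0, 0, 0, 0, 0, 1],
  ],
)

```text
time: 14.78
tool_pos: [0.5662, -0.2786, 0.0681]
tcp_rot: [0.99, -0.142, 0.001, 0.001]
contact_force: [-3.8, 2.0, 15.3]
opening: 0.005
grasp_force: 8.0
```

The button bottomed: about 5 N at the end of travel, then stiff at 15 N. I'll release it and back away.

Call:
apply_moves(
  series=[
    [0, 0, 0, 0, 0, 0, 1],
    [0, 0, -0.2, 0, 0, 0, 1],
    [0, 0, -0.5, 0, 0, 0, 1],
    [0, 0, -0.8, 0, 0, 0, 1],
    [0, 0, -0.8, 0, 0, 0, 1],
    [-0.8, 0, -0.2, 0, 0, 0, 1],
    [-0.8, 0, 0, 0, 0, 0, 1],
    [-0.8, 0, 0, 0, 0, 0, 1],
    [0, 0, 0, 0, 0, 0, 1],
    [0, 0, 0, 0, 0, 0, 1],
  ],
)

```text
time: 16.02
tool_pos: [0.4283, -0.2381, 0.2151]
tcp_rot: [0.99, -0.142, 0.001, 0.0]
contact_force: [0.5, -0.7, -0.2]
opening: 0.006
grasp_force: 0.0
```

Run:
```python
from h import *
im=cams.read_camera("top")[...,::-1]
a=cv2.resize(im[160:240,150:250],(400,320),interpolation=cv2.INTER_CUBIC);b=cv2.resize(im[160:240,275:375],(400,320),interpolation=cv2.INTER_CUBIC)
cv2.imwrite("pics/fin.png",cv2.hconcat([a,b]));s=monitor.observe();print(s["tool_pos"],s["contact_force"])
```

```text
[ 0.42863566 -0.23823327  0.21484798] [ 0.78969973 -0.97639346 -1.53132638]
```

View pics/fin.png

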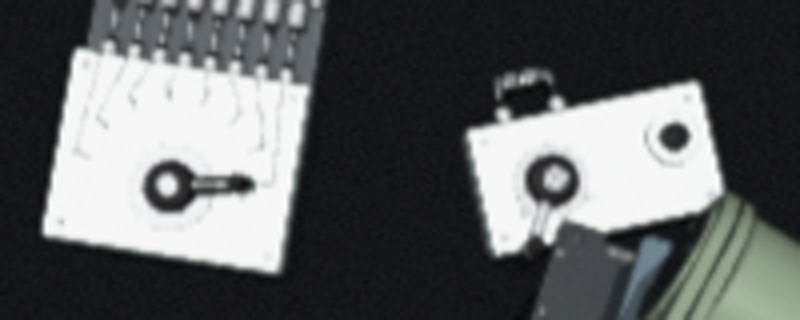

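The selector lever points at the outermost line, notch 8, with its tip at (250,184). The inject post is at the left (532,245), and nothing is in contact.

```bash
python3 -c "
from workcell import order
print(order.hand_in())"
```

```text
the job is handed in; nothing more can be done
None
```

The job is handed in at about 16 s: the selector lever rests in notch 8 (the long column), the injection lever was pushed to its inject stop, and the start button was pressed to a hard stop and released; the hand-in call gave no verdict.

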